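# Snap the proud tub lid home with the hand press

## Task

One of the three lidded tins on the dressing table has its lid still standing proud. Take the wooden hand press from its round dish, set its flat foot squarely on the middle of that lid and push straight down until the lid clicks fully home (use the press, do not push on the tin with the gripper), then stand the press upright back in its dish and let go.

Things in the scene. Friction and masses are not known exactly. Their poses are not given: they have to be found in the camera images.
- press_grip (a point): Loose turned light-wood hand press standing upright in the dish: round foot 48 mm in diameter with a flat underside, plain round handle 30 mm in diameter, 100 mm tall in all, 120 g. The point lies on its axis 55 mm above the underside of the foot, in the middle of the handle; grip it here (the handle is 30 mm thick from 25 mm below to 41 mm above this point, and its top is 45 mm above it). z points up along its axis.
- lid_top (a point): Centre of the flat upper face of the one lid that stands proud: a round bamboo lid 68 mm in diameter and 16 mm thick on an aluminium tin. The point moves with the lid: 84 mm above the table while proud, 70 mm when home. A 14 mm band of the dark neck shows under this lid; the two bystander tins are the same but their lids are already home, with no neck showing.
- tub_lid (a joint): How far that lid has been pushed down, in m: 0 proud, 0.014 fully home. It resists with about 5 to 8 N at first, ever less until half-way, then snaps home by itself and stays; pushed less than half-way it springs back up. At home it is a rigid stop, so push to about 15 N.
- tub: The tin that carries the proud lid, with its holder: tin 64 mm in diameter in a square wooden holder 76x76x14 mm, fixed to the table. Origin at the centre of the holder's underside, on the table; z up, on the lid's axis.
- dish_floor (a point): Centre of the flat inner floor (6 mm above the table) of the round dark-wood dish in which the press stands. Inner width at least 90 mm at the floor, outer diameter 116 mm, rim 14 mm above the table; fixed to the table.
Not all that is in view belongs to the job. What is shaped like the part that bears press_grip but black is not meant.

How it is judged:
By the outcome, as a careful person would: the job done as asked, in the order asked, and still so for the second after the job is handed in, with the robot touching nothing.
It also fails if it takes over 45 s, if anything falls off the work surface, if the arm or the gripper's body presses on something with over 40 N, if the wrist force passes 120 N, or if a joint passes its speed limit or range.

## Robot

A 6-joint arm with a two-finger parallel gripper is mounted at the origin on a cart in front of the work surface, level with it; the furniture and walls round the work are solid. World frame = base frame: x ahead of the robot, y to its left, z up, the work surface at z = 0. Lengths are in mm, angles in rad, forces in N, time in s.
With the tool pointing down it reaches from about 400 to 925 mm from the base axis. Payload 12.5 kg.
Tool frame: the origin (TCP) lies at the centre of the arm's flange, where the gripper is bolted on; the fingertips stand 190 mm ahead of it and the grasp point (between the pads) lies 171 mm ahead of it; z points along the fingers, y is the line along which they close (so a half turn about z gives the same grasp; the last joint's range is limited). The gripper opens to 95 mm and grips with 3 to 60 N. Pads are 20 mm wide; open, the fingers measure 119 mm over their backs; the gripper's body (75 mm by 180 mm) begins 59 mm behind the grasp point.
Start: joints at [-1.21, 0.491, 1.559, -0, 1.092, -0.106], TCP at [281.288, -558.124, 404.761] pointing down, gripper open.
Joint ranges: [-3.1, 3.1], [-0.84, 2.19], [0.05, 2.79], [-1.13, 4.28], [0.06, 2.93], [-2.69, 2.69]. Speed limits (rad/s): [2.22, 2.22, 2.79, 3.14, 3.14, 3.14].

## Interface

Orientations are given as [roll, pitch, yaw] about the fixed x, y, z axes, in that order (R = Rz(yaw) Ry(pitch) Rx(roll)).
In Python, from cell import env, read_camera, search_frame, cut_out gives the robot as it stands. The module is installed in compiled form; this text tells all that it offers.
- The arm moves only by the tool move_arm, never from a script. Its argument "commands" is a list of rows, each a list of 3 entries, a list of its own where there are three numbers: the shift along the world's x, y, z normalised to -1 to 1, where 1 is 0.03 m, then the turn about the world's z normalised to -1 to 1, where 1 is 0.08 rad, then the opening, from -1 (shut) to 1 (fully open), so that 0 is half open. A call has 1 to 20 rows; each row shifts and turns the commanded pose from where the row before left it; what a row does not reach is not made up. A row lasts 1/12 s, in which the tool goes at most 41.7 mm and 7.16 degrees, less where a joint would pass 70% of its speed; a pose out of reach is approached as far as the arm can. A call with a number of a shift or a turn outside -1 to 1 is refused whole. A call with a gripper value outside its range is refused whole. The fingers move at their own pace and stop on an object; the grip force is fixed at half the most. Time passes only in rows, so rows that do not move let the fingers close. It gives the time, the measured TCP pose, the force, the opening and the grip force at its end, in the units of the state.
- env.state(): the state, without advancing time (a new reading comes with each control period).
- read_camera(name): name is "scene" or "top" or "wrist"; returns a dict with "image" (480x640x3 uint8, red, green, blue), "fx", "fy", "cx", "cy" (pixels), "rvec" (rotation vector, rad) and "tvec" (3), from world to camera coordinates, as OpenCV has them. Camera axes: x right, y down, z forward; pixel columns grow to the right and rows downward; lengths in mm; the calibration is good to about 2 mm. A picture is of the moment at which its call begins. There is no depth.
- env.job_done(): hands the job in; it is judged then, once.
Trained networks look in a picture, given as the dict that the camera call returned (one of the last four; its "shot" number tells which), for a name from the list of things; names that differ only in an ending like _2 or _b are one class to them, and where a whole thing is asked for, a point or a joint stands for the part that bears it (a point fixed in the world has none). Each returns a list of dicts, best first, with "confidence" (0 to 1); they miss things now and then, are a little off and sometimes report something else, mostly with a low value. They report only what shows in the picture. A call takes as long as a camera call. They do not tell look-alikes from the thing itself.
- search_frame(thing, picture): "at" ([column, row] in pixels, amid what is visible of it).
- cut_out(thing, picture): "region" (480x640 bool, what is visible of it) and "at" ([column, row] in pixels, amid what is visible of it).
The state is a dict: "t": time; "joints": joint angles; "qvel": joint speeds; "tau": joint torques, N m; "eef_pos": TCP position; "tcp_rot": TCP orientation; "ft_force": force on the tool from outside, world axes, zero at the start; "moment": the same for the moment, N m; "opening": opening from 0.0 (shut) to 1.0 (fully open); "grip_force": force on a finger pad.
Only numpy, scipy, OpenCV 4.12 (cv2) and the standard library are available. Lean on these libraries where they do the work, as an engineer would, in place of code of your own. Each camera call takes 0.05 s, during which the arm holds its last target. There are 200 camera calls.

## Working session

There is one attempt and no reset: what is moved stays moved. The work goes in short steps, Python scripts to look and compute and a tool call to move; the robot and the scene stay as the last step left them, time stands still between calls to the robot, and variables do not carry over. Pictures are saved under pics/ and viewed, at most 10 in all, crops included, and the job is handed in when it is done.

Besides the shell and the picture viewer there is one more tool, called after ">>>" as name([rows], argument=value, ...), one row to a line, values as JSON. move_arm: Moves the arm, as the interface text tells. Its arguments: {"type":"object","properties":{"commands":{"type":"array","items":{"type":"array"}}},"required":["commands"]}

```bash
mkdir -p pics; cat > h.py <<'E'
import numpy as np, cv2
from cell import env, read_camera, search_frame, cut_out
def onplane(p,uv,z):
    R,_=cv2.Rodrigues(np.array(p["rvec"],float)); t=np.array(p["tvec"],float).ravel()
    d=R.T@np.array([(uv[0]-p["cx"])/p["fx"],(uv[1]-p["cy"])/p["fy"],1.]); c=-R.T@t
    return (c+d*(z-c[2])/d[2])
def proj(p,X):
    K=np.array([[p["fx"],0,p["cx"]],[0,p["fy"],p["cy"]],[0,0,1.]])
    return cv2.projectPoints(np.array([X],float),np.array(p["rvec"],float),np.array(p["tvec"],float),K,None)[0].ravel()
def save(p,n): cv2.imwrite(f"pics/{n}.png",p["image"][:,:,::-1])
E
python3 - <<'E'
from h import *
print(env.state())
H={"press_grip":55,"lid_top":84,"tub":30,"dish_floor":6}
for c in ["scene","top"]:
    p=read_camera(c); save(p,c+"1")
    for t,z in H.items():
        for d in search_frame(t,p)[:4]:
            print(c,t,round(d["confidence"],2),np.round(d["at"]),np.round(onplane(p,d["at"],z)))
E
```

```text
{'t': 0.0, 'joints': array([-1.20953728e+00,  4.91572986e-01,  1.55947926e+00, -1.38964580e-05,
        1.09169487e+00, -1.05620358e-01]), 'qvel': array([ 0.00049068, -0.00069487, -0.00097825, -0.00150739, -0.00130971,
       -0.00096271]), 'tau': array([-2.04291558e-03, -6.12655592e+01, -2.58178622e+01,  6.91750715e-02,
        4.82628378e-02, -8.51070740e-05]), 'eef_pos': array([ 281.30778412, -558.06992616,  404.14301814]), 'tcp_rot': array([-3.14044333e+00, -1.09452124e-04,  4.66885753e-01]), 'ft_force': array([-0.05541573, -0.05488425,  0.78011133]), 'moment': array([ 0.04424974, -0.01157689,  0.00269811]), 'grip_force': 0.0, 'opening': 0.999808118413844}
scene press_grip 0.84 [388. 268.] [408.  15.  55.]
scene press_grip 0.8 [334. 315.] [440. 146.  55.]
scene lid_top 0.96 [274. 222.] [606.  18.  84.]
scene tub 0.84 [272. 241.] [623.   2.  30.]
scene dish_floor 0.93 [351. 329.] [424. 115.   6.]
top press_grip 0.95 [270. 291.] [439. 134.  55.]
top press_grip 0.63 [353. 314.] [406.   5.  55.]
top tub 0.62 [353. 182.] [618.   6.  30.]
top dish_floor 0.6 [286. 292.] [438. 112.   6.]
```

View pics/scene1.png

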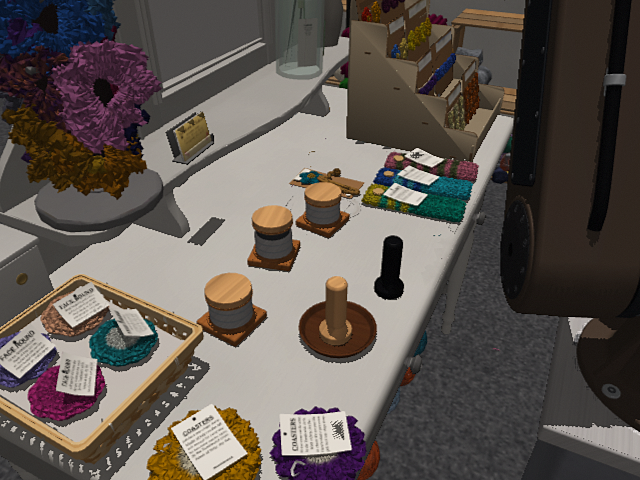

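View pics/top1.png

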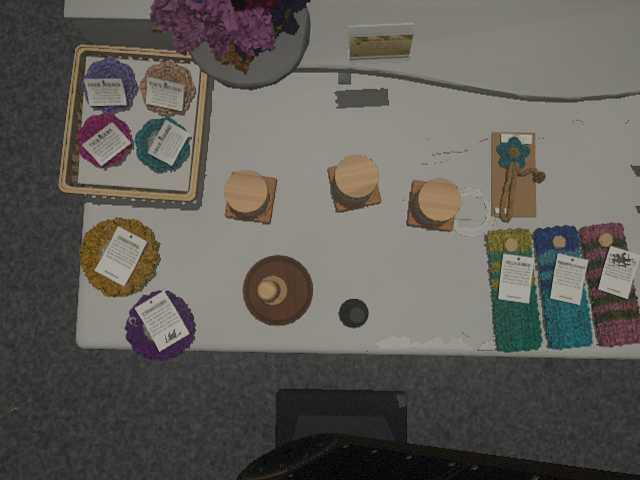

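The scene picture shows the proud lid, with dark neck, on the middle tin at scene (274,222), which is about (356,177) in the top view. The light press stands in the dish at scene (336,310), top (270,290); the black one at (390,268) is a decoy.

```bash
python3 - <<'E'
from h import *
from scipy.optimize import least_squares
P={c:read_camera(c) for c in ["top","scene"]}
def cen(m): 
    c=max(cv2.findContours(m.astype(np.uint8),0,1)[0],key=cv2.contourArea); return cv2.fitEllipse(cv2.convexHull(c))
for c in P:
    p=P[c]
    R,_=cv2.Rodrigues(np.array(p["rvec"],float)); print(c,"cam",np.round(-R.T@np.array(p["tvec"]).ravel()))
    for t in ["press_grip","lid_top"]:
        for d in cut_out(t,p)[:3]:
            m=d["region"]; ys,xs=np.where(m); e=cen(m)
            print(c,t,round(d["confidence"],2),np.round(d["at"]),"bbox",xs.min(),xs.max(),ys.min(),ys.max(),"ell",np.round(e[0],1),np.round(e[1],1))
            if t=="lid_top": print(onplane(p,e[0],76 if c=="scene" else 84).round(1))
p=P["top"]
hsv=cv2.cvtColor(p["image"],cv2.COLOR_RGB2HSV)
crop=[p["image"][245:335,235:325],p["image"][140:220,315:395]]
cv2.imwrite("pics/crop.png",np.hstack([cv2.resize(x,(400,400),interpolation=0) for x in crop])[:,:,::-1])
E
```

```text
top cam [439.  46. 943.]
top press_grip 0.71 [353. 313.] bbox 339 367 299 327 ell [353.4 312.9] [28.2 29.4]
top press_grip 0.55 [272. 290.] bbox 258 287 276 305 ell [272.6 290.4] [28.9 30. ]
scene cam [218. 650. 582.]
scene press_grip 0.73 [391. 272.] bbox 374 404 234 298 ell [390.5 268.2] [36.6 66.7]
scene press_grip 0.66 [334. 316.] bbox 319 351 276 344 ell [335.1 311.4] [39.3 71.3]
scene lid_top 0.66 [272. 220.] bbox 252 293 205 234 ell [272.  220.1] [30.1 41.9]
[618.4   4.6  76. ]
```

View pics/crop.png

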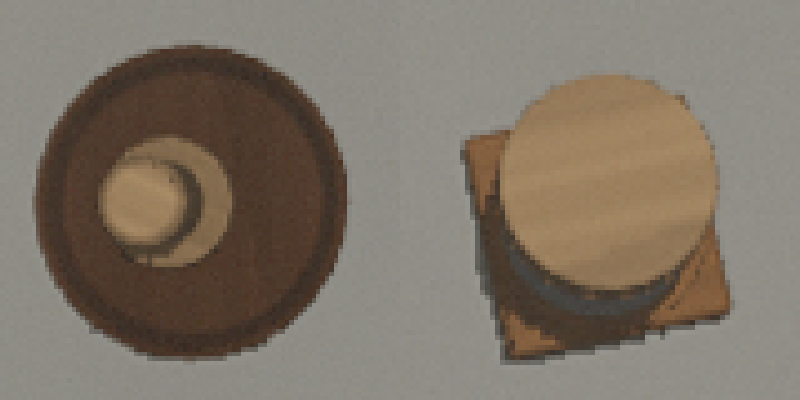

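The crop shows the press's knob at top pixel (267.6,290.7), its foot at (272.8,290.4), the dish centre at (278.2,290.2) and the lid centre at (356.8,176.6).

```bash
python3 - <<'E'
from h import *
p=read_camera("top")
for n,uv,z in [("knob",(267.6,290.7),98),("foot",(272.8,290.4),18),("dish",(278.2,290.2),14),("lid",(356.8,176.6),84),("lid w",(378.4,176.6),84),("lid e",(335,176.6),84)]: print(n,onplane(p,uv,z).round(1))
s=read_camera("scene")
for z in (80,84): print("lid scene",onplane(s,(273,213.5),z).round(1))
print(proj(s,[617,2,84]),proj(s,[441,128,100]),proj(s,[441,128,6]))
E
```

```text
knob [439.4 133.1  98. ]
foot [440.  132.9  18. ]
dish [440.5 124.5  14. ]
lid [615.9   3.5  84. ]
lid w [616.6 -29.6  84. ]
lid e [615.2  36.9  84. ]
lid scene [623.7  -8.5  80. ]
lid scene [620.4  -3.3  84. ]
[273.22872211 215.54578586] [338.8182786  282.24602558] [337.4385343  331.08572869]
```

>>> move_arm([
  [[0.53, 1, 0], 0, 1],
  [[0.53, 1, 0], 0, 1],
  [[0.53, 1, 0], 0, 1],
  [[0.53, 1, 0], 0, 1],
  [[0.53, 1, 0], 0, 1],
  [[0.53, 1, 0], 0, 1],
  [[0.53, 1, 0], 0, 1],
  [[0.53, 1, 0], 0, 1],
  [[0.53, 1, 0], 0, 1],
  [[0.53, 1, 0], 0, 1],
  [[0, 1, 0], 0, 1],
  [[0, 1, 0], 0, 1],
  [[0, 1, 0], 0, 1],
  [[0, 1, 0], 0, 1],
  [[0, 1, 0], 0, 1],
  [[0, 1, 0], 0, 1],
  [[0, 1, 0], 0, 1],
  [[0, 1, 0], 0, 1],
  [[0, 1, 0], 0, 1],
  [[0, 1, 0], 0, 1],
])

```text
t: 2.57
eef_pos: [440.0, 43.3, 405.0]
tcp_rot: [3.141, -0.0, 0.467]
ft_force: [1.1, 0.3, -0.2]
opening: 1.003
grip_force: 0.0
```

>>> move_arm([
  [[0, 1, 0], 0, 1],
  [[0, 1, -0.5], 0, 1],
  [[0, 1, -1], 0, 1],
  [[0, 0, -0.5], 0, 1],
  [[0, 0, 0], 0, 1],
])

```text
t: 2.98
eef_pos: [439.7, 132.5, 343.0]
tcp_rot: [-3.14, 0.004, 0.47]
ft_force: [-0.8, 0.0, 0.5]
opening: 1.001
grip_force: 0.0
```

```bash
python3 - <<'E'
from h import *
p=read_camera("wrist"); save(p,"w1"); print(env.state()["eef_pos"])
for t,z in (("press_grip",55),("dish_floor",6)):
  for d in cut_out(t,p)[:2]:
    ys,xs=np.where(d["region"]); print(t,d["confidence"],d["at"],xs.min(),xs.max(),ys.min(),ys.max())
print(proj(p,[439.7,133,106]),proj(p,[439.7,133,6]),proj(p,[440.5,124.5,6]))
E
```

```text
[440.15034816 131.7982418  344.50054814]
press_grip 0.91 [323.9, 232.9] 291 351 190 280
press_grip 0.68 [418.4, 321.3] 411 462 297 344
dish_floor 0.81 [352.7, 211.1] 259 403 152 291
dish_floor 0.73 [321.9, 228.5] 291 352 190 281
[320.95323281 266.38285766] [321.34755571 222.83196753] [331.09557716 226.56556954]
```

View pics/w1.png

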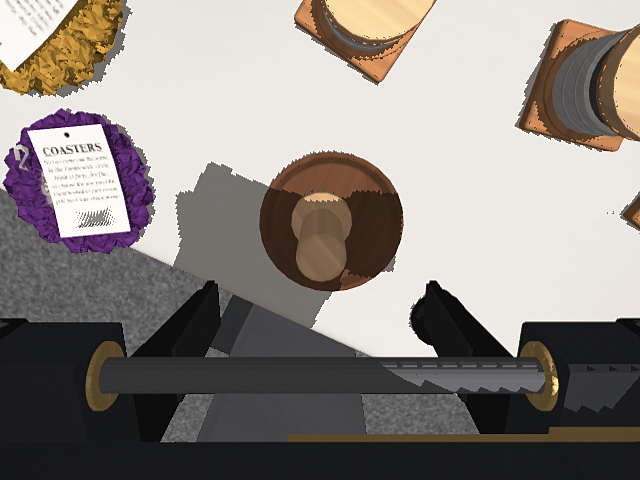

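The press's knob centre is at wrist pixel (321,258) and its foot at (321,221), midway between the fingers, a few millimetres ahead of prediction.

```bash
python3 - <<'E'
from h import *
p=read_camera("wrist"); s=env.state(); print(s["eef_pos"])
print(onplane(p,(321,257.5),105).round(1),onplane(p,(321.5,221),18).round(1),onplane(p,(331.5,221.5),14).round(1))
E
```

```text
[440.62140761 130.76621692 346.34411569]
[445.4 133.4 105. ] [445.7 133.2  18. ] [448.1 125.5  14. ]
```

>>> move_arm([
  [[0.13, 0.04, -0.6], 0, 1],
  [[0, 0, -0.8], 0, 1],
  [[0, 0, -0.8], 0, 1],
  [[0, 0, -0.8], 0, 1],
  [[0, 0, -0.5], 0, 1],
  [[0, 0, -0.27], 0, 1],
  [[0, 0, 0], 0, 1],
])

```text
t: 3.77
eef_pos: [444.5, 131.9, 231.8]
tcp_rot: [-3.141, 0.001, 0.466]
ft_force: [0.5, -0.1, 0.6]
opening: 0.999
grip_force: 0.0
```

```bash
python3 - <<'E'
from h import *
p=read_camera("wrist"); save(p,"w2"); s=env.state(); print(s["eef_pos"],s["ft_force"])
E
```

```text
[444.60468673 132.08242417 232.61774392] [-0.20030673  0.25619171  0.85394175]
```

View pics/w2.png

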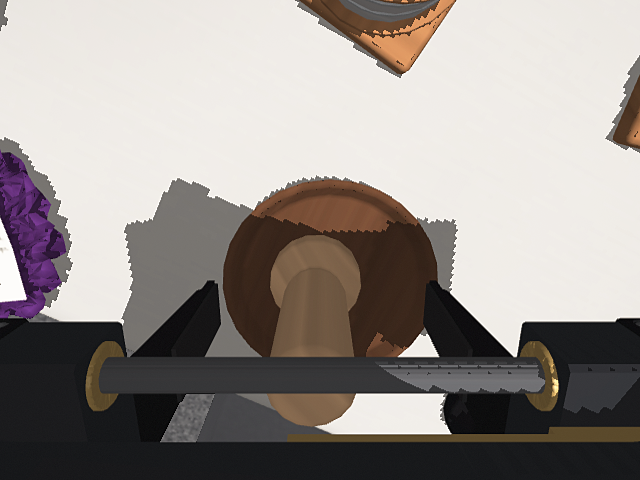

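The handle's midline (column 315) is about 3 mm left of the finger midline (322). I'll shift that way, then close.

>>> move_arm([
  [[-0.04, 0.09, 0], 0, 1],
  [[0, 0, 0], 0, -1],
  [[0, 0, 0], 0, -1],
  [[0, 0, 0], 0, -1],
  [[0, 0, 0], 0, -1],
  [[0, 0, 0], 0, -1],
  [[0, 0, 0], 0, -1],
  [[0, 0, 0], 0, -1],
  [[0, 0, 0], 0, -1],
  [[0, 0, 0], 0, -1],
])

```text
t: 4.65
eef_pos: [443.0, 135.2, 232.2]
tcp_rot: [3.142, 0.0, 0.467]
ft_force: [-0.4, -0.2, 0.5]
opening: 0.424
grip_force: 0.0
```

>>> move_arm([
  [[0, 0, 0], 0, -1],
  [[0, 0, 0], 0, -1],
  [[0, 0, 0], 0, -1],
  [[0, 0, 0], 0, -1],
  [[0, 0, 0], 0, -1],
  [[0, 0, 0], 0, -1],
])

```text
t: 5.15
eef_pos: [443.0, 135.2, 232.2]
tcp_rot: [3.142, 0.0, 0.467]
ft_force: [0.3, 0.0, -1.9]
opening: 0.311
grip_force: 30.0
```

>>> move_arm([
  [[0, 0, 0.4], 0, -1],
  [[0, 0, 0.8], 0, -1],
  [[0, 0, 1], 0, -1],
  [[0, 0, 1], 0, -1],
  [[0, 0, 0.5], 0, -1],
  [[0.5, -0.4, 0], 0, -1],
  [[0.9, -0.7, 0], 0, -1],
  [[0.9, -0.7, 0], 0, -1],
  [[0.9, -0.7, 0], 0, -1],
  [[0.9, -0.7, 0], 0, -1],
  [[0.5, -0.4, 0], 0, -1],
  [[0, 0, 0], 0, -1],
])

```text
t: 6.15
eef_pos: [583.3, 24.9, 342.7]
tcp_rot: [3.141, -0.001, 0.464]
ft_force: [-1.2, -0.1, -1.7]
opening: 0.308
grip_force: 30.0
```

```bash
python3 - <<'E'
from h import *
p=read_camera("wrist"); save(p,"w3"); s=env.state(); print(s["eef_pos"],s["tcp_rot"],s["ft_force"],s["grip_force"])
for t in ("lid_top","press_grip"):
  for d in cut_out(t,p)[:3]:
    ys,xs=np.where(d["region"]); print(t,d["confidence"],d["at"],xs.min(),xs.max(),ys.min(),ys.max())
E
```

```text
[581.75436007  26.05452425 342.5081452 ] [-3.14137893e+00  5.72519425e-04  4.64886461e-01] [ 0.34400891 -0.37739416 -0.94960441] 29.997112154960632
lid_top 0.74 [378.4, 213.4] 321 431 161 270
press_grip 0.65 [321.9, 310.7] 277 366 235 426
press_grip 0.62 [276.0, 410.0] 272 282 401 419
```

View pics/w3.png

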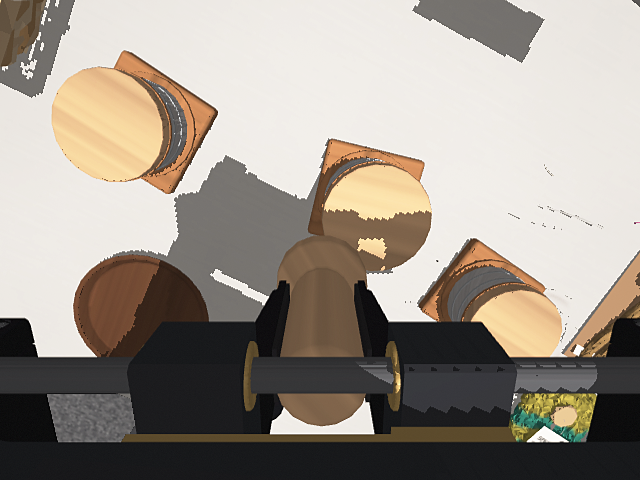

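The press is held upright, its foot spanning columns 277-366 with its far edge at row 235. The proud lid's circle has its centre at about (377,218).

```bash
python3 - <<'E'
from h import *
p=read_camera("wrist"); s=env.state(); print(s["eef_pos"])
m=None
print("lid",onplane(p,(377,218),84), "lid edges L R T B",[onplane(p,u,84)[:2].round(1) for u in ((321.5,218),(432,218),(377,163),(377,273))])
for z in (117,122,130): 
    print(z,"foot",onplane(p,(321.5,279.5),z), "width",np.linalg.norm(onplane(p,(277,279),z)-onplane(p,(366,279),z)), "far", onplane(p,(321.5,235),z))
x=onplane(p,(321.5,411),162); print("knob?",onplane(p,(321.5,390),162))
E
```

```text
[580.27582794  27.75561584 342.98807472]
lid [617.30603487   8.11880727  84.        ] lid edges L R T B [array([602.1,  38.3]), array([632.4, -21.8]), array([646.3,  24.2]), array([585.9,  -9.3])]
117 foot [578.17738491  26.23381852 117.        ] width 48.96514022358471 far [600.93230597  37.70134663 117.        ]
122 foot [580.01743159  27.15364915 122.        ] width 47.773818934838246 far [602.21872569  38.34217244 122.        ]
130 foot [582.96150629  28.62537816 130.        ] width 45.867704872843944 far [604.27699725  39.36749373 130.        ]
knob? [544.7994437    9.34544956 162.        ]
```

>>> move_arm([
  [[0.4, -0.25, 0], 0, -1],
  [[0.5, -0.25, 0], 0, -1],
  [[0.32, -0.17, -0.3], 0, -1],
  [[0, 0, -0.3], 0, -1],
  [[0, 0, 0], 0, -1],
  [[0, 0, 0], 0, -1],
])

```text
t: 6.85
eef_pos: [616.8, 7.7, 324.1]
tcp_rot: [-3.14, 0.002, 0.467]
ft_force: [0.1, -0.2, -0.8]
opening: 0.312
grip_force: 30.0
```

```bash
python3 - <<'E'
from h import *
p=read_camera("wrist"); s=env.state(); print(s["eef_pos"],s["ft_force"])
q=read_camera("scene")
a=cv2.resize(p["image"][180:480,170:470],(400,400),interpolation=1)
b=cv2.resize(q["image"][140:290,200:350],(400,400),interpolation=1)
cv2.imwrite("pics/c4.png",np.hstack([a,b])[:,:,::-1])
E
```

```text
[616.94776858   7.65192826 324.74252408] [ 0.22373889 -0.556201   -1.25601433]
```

View pics/c4.png

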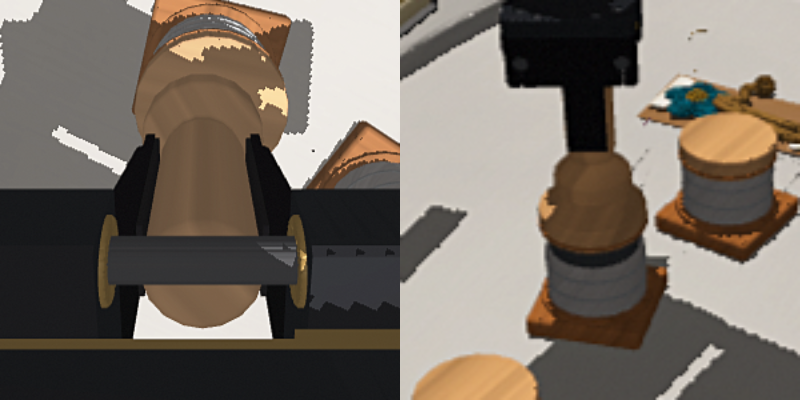

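The wrist half shows the foot over the lid, with the lid's circle centred about 3 mm right of the foot's. The scene half agrees roughly. I'll turn that into millimetres.

```bash
python3 - <<'E'
from h import *
p=read_camera("wrist"); s=env.state(); print(s["eef_pos"])
print("lid",onplane(p,(328.6,261.5),84),np.linalg.norm(onplane(p,(271.3,262),84)-onplane(p,(386,262),84)))
for z in (99,104,109): print(z,"foot",onplane(p,(322.6,281.4),z),np.linalg.norm(onplane(p,(277.3,281),z)-onplane(p,(368,281),z)))
R,_=cv2.Rodrigues(np.array(p["rvec"],float)); print((-R.T@np.array(p["tvec"]).ravel()).round(), R[2].round(2))
for d in cut_out("lid_top",p)[:1]+cut_out("press_grip",p)[:1]:
    ys,xs=np.where(d["region"]); print(d["confidence"],xs.min(),xs.max(),ys.min(),ys.max())
E
```

```text
[617.20763221   7.52594218 325.41336964]
lid [621.32094002   4.94391681  84.        ] 66.94680981482522
99 foot [614.13583681   5.26156655  99.        ] 50.07292317252947
104 foot [615.98869959   6.20836119 104.        ] 48.85729647414629
109 foot [617.84156237   7.15515584 109.        ] 47.641669775763205
[690.  44. 305.] [-0.26 -0.13 -0.96]
0.57 269 385 202 291
0.8 277 366 235 425
```

>>> move_arm([
  [[0.09, -0.08, -0.2], 0, -1],
  [[0, 0, -0.15], 0, -1],
  [[0, 0, -0.1], 0, -1],
  [[0, 0, 0], 0, -1],
])

```text
t: 7.43
eef_pos: [620.1, 4.7, 310.6]
tcp_rot: [-3.141, 0.001, 0.467]
ft_force: [0.2, 0.1, -1.5]
opening: 0.312
grip_force: 30.0
```

>>> move_arm([
  [[0, 0, -0.1], 0, -1],
  [[0, 0, -0.07], 0, -1],
])

```text
t: 7.6
eef_pos: [620.2, 4.8, 307.0]
tcp_rot: [3.141, -0.0, 0.467]
ft_force: [-1.9, 0.8, 6.0]
opening: 0.308
grip_force: 30.0
```

In contact, and the force is rising. I'll keep going straight down.

>>> move_arm([
  [[0, 0, -0.1], 0, -1],
  [[0, 0, -0.1], 0, -1],
  [[0, 0, -0.07], 0, -1],
])

```text
t: 7.85
eef_pos: [620.3, 4.8, 298.1]
tcp_rot: [3.141, -0.0, 0.467]
ft_force: [0.6, -0.2, -1.5]
opening: 0.309
grip_force: 30.0
```

>>> move_arm([
  [[0, 0, -0.07], 0, -1],
  [[0, 0, -0.03], 0, -1],
])

```text
t: 8.02
eef_pos: [620.4, 4.8, 296.0]
tcp_rot: [3.141, -0.0, 0.467]
ft_force: [-3.5, 0.2, 15.3]
opening: 0.311
grip_force: 30.0
```

>>> move_arm([
  [[0, 0, 0.2], 0, -1],
  [[0, 0, 0.6], 0, -1],
  [[0, 0, 0.6], 0, -1],
  [[0, 0, 0.2], 0, -1],
  [[-0.5, 0.35, 0], 0, -1],
  [[-0.9, 0.63, 0], 0, -1],
  [[-0.9, 0.63, 0], 0, -1],
  [[-0.9, 0.63, 0], 0, -1],
  [[-0.9, 0.63, 0], 0, -1],
  [[-0.9, 0.63, 0], 0, -1],
  [[-0.6, 0.42, 0], 0, -1],
  [[-0.27, 0.18, 0], 0, -1],
  [[0, 0, 0], 0, -1],
  [[0, 0, 0], 0, -1],
])

```text
t: 9.18
eef_pos: [444.8, 127.7, 343.6]
tcp_rot: [3.141, -0.001, 0.467]
ft_force: [-0.1, 0.1, -0.6]
opening: 0.313
grip_force: 30.0
```

```bash
python3 - <<'E'
from h import *
p=read_camera("wrist"); s=env.state(); print(s["eef_pos"],s["ft_force"])
q=read_camera("scene")
a=cv2.resize(p["image"][120:480,140:500],(400,400),interpolation=1)
b=cv2.resize(q["image"][170:370,190:390],(400,400),interpolation=1)
cv2.imwrite("pics/c5.png",np.hstack([a,b])[:,:,::-1])
E
```

```text
[445.1956805  127.38809627 343.54555145] [ 0.14965458 -0.56916803 -1.6475576 ]
```

View pics/c5.png

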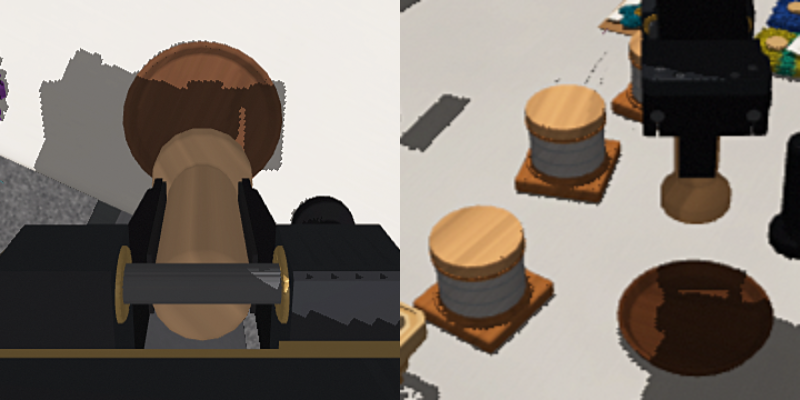

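The lid is home: no neck shows on the middle tin at crop (565,130). The press is over the dish, so I'll lower it.

>>> move_arm([
  [[0, 0, -0.5], 0, -1],
  [[0, 0, -1], 0, -1],
  [[0, 0, -1], 0, -1],
  [[0, 0, -0.7], 0, -1],
  [[0, 0, -0.3], 0, -1],
  [[0, 0, -0.1], 0, -1],
  [[0, 0, -0.05], 0, -1],
  [[0, 0, 0], 0, -1],
])

```text
t: 9.95
eef_pos: [444.7, 127.6, 234.5]
tcp_rot: [3.141, -0.001, 0.466]
ft_force: [-0.6, 0.5, -0.5]
opening: 0.307
grip_force: 30.0
```

>>> move_arm([
  [[0, 0, -0.05], 0, -1],
  [[0, 0, -0.03], 0, -1],
  [[0, 0, 0], 0, -1],
])

```text
t: 10.2
eef_pos: [444.3, 127.8, 232.2]
tcp_rot: [3.141, -0.001, 0.467]
ft_force: [1.2, -0.6, -0.1]
opening: 0.312
grip_force: 30.0
```

>>> move_arm([
  [[0, 0, -0.02], 0, -1],
  [[0, 0, 0], 0, -1],
])

```text
t: 10.37
eef_pos: [444.3, 127.8, 232.1]
tcp_rot: [3.141, -0.002, 0.467]
ft_force: [-2.3, -0.9, 12.3]
opening: 0.311
grip_force: 30.0
```

On the floor. I'll ease up a touch, open, then lift clear.

>>> move_arm([
  [[0, 0, 0.02], 0, -1],
  [[0, 0, 0], 0, -0.2],
  [[0, 0, 0], 0, 0],
  [[0, 0, 0], 0, 0.5],
  [[0, 0, 0], 0, 1],
  [[0, 0, 0], 0, 1],
  [[0, 0, 0], 0, 1],
  [[0, 0, 0], 0, 1],
  [[0, 0, 0], 0, 1],
  [[0, 0, 0], 0, 1],
])

```text
t: 11.2
eef_pos: [444.2, 127.7, 231.6]
tcp_rot: [3.142, 0.0, 0.467]
ft_force: [0.2, 0.6, -1.1]
opening: 0.884
grip_force: 0.0
```

>>> move_arm([
  [[0, 0, 0.3], 0, 1],
  [[0, 0, 0.7], 0, 1],
  [[0, 0, 1], 0, 1],
  [[0, 0, 1], 0, 1],
  [[0, 0, 1], 0, 1],
  [[0, 0, 0.5], 0, 1],
  [[0, 0, 0], 0, 1],
  [[0, 0, 0], 0, 1],
])

```text
t: 11.87
eef_pos: [443.8, 127.7, 367.4]
tcp_rot: [3.141, -0.002, 0.467]
ft_force: [-0.2, -0.0, 0.0]
opening: 0.997
grip_force: 0.0
```

```bash
python3 - <<'E'
from h import *
q=read_camera("scene"); s=env.state(); print(s["eef_pos"],s["ft_force"],s["opening"])
cv2.imwrite("pics/c6.png",cv2.resize(q["image"][170:370,190:440],(750,600))[:,:,::-1])
E
```

```text
[443.82104471 127.67951885 366.45797308] [ 0.32197196 -0.42977401  0.4209461 ] 0.9984776730273363
```

View pics/c6.png

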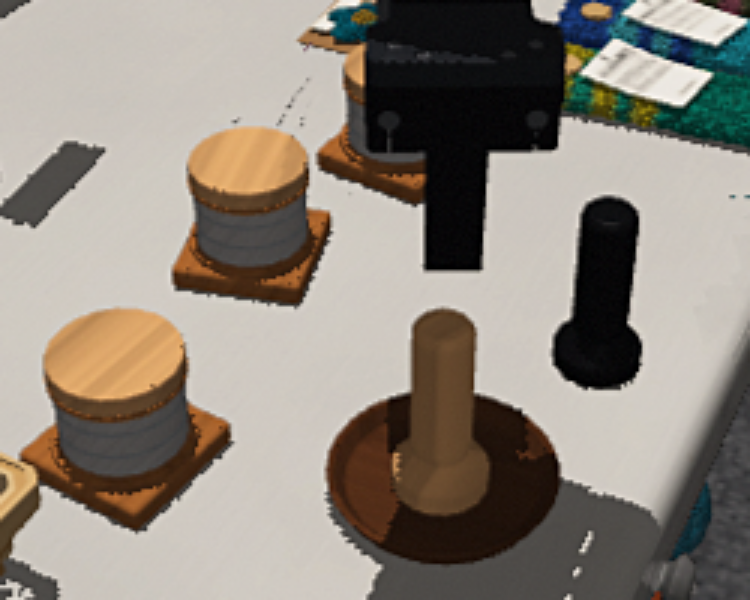

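The press stands upright in its dish at crop (442,420). The middle lid at (248,165) is home, and the gripper is clear.

```bash
python3 -c "
from cell import env
print(env.job_done())"
```

```text
the job is handed in; nothing more can be done
None
```

The proud lid (middle tin) is pressed fully home with the hand press at about 15 N, the press is standing upright back in its dish and released, and the job was handed in at about 12 s; no verdict came back.

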